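# Re-tension the sprung puller on the textile bench

### The arm

A 6-joint arm with a two-finger parallel gripper is mounted at the origin on the work surface. World frame = base frame: x ahead of the robot, y to its left, z up, the work surface at z = 0. Lengths are in m, angles in rad, forces in N, time in s.
With the tool pointing down it reaches from about 0.375 to 0.9 m from the base axis. Payload 3.1 kg.
Tool frame: the origin (TCP) lies between the finger pads; the fingertips stand 8 mm ahead of it and the grasp point (between the pads) lies 11 mm behind it; z points along the fingers, y is the line along which they close (so a half turn about z gives the same grasp; the last joint's range is limited). The gripper opens to 87 mm and grips with 3 to 60 N. Pads are 19 mm wide; open, the fingers measure 117 mm over their backs; the gripper's body (75 mm by 190 mm) begins 51 mm behind the grasp point.
Start: joints at [-1.522, 0.527, 1.433, -0, 1.181, -0.178], TCP at [0.141, -0.609, 0.231] pointing down, gripper open.
Joint ranges: [-3.08, 3.08], [-0.75, 2.2], [0.22, 2.44], [-1.43, 4.57], [0, 2.65], [-2.85, 2.85]. Speed limits (rad/s): [2.79, 2.79, 3.14, 3.14, 3.14, 3.14].

### API

Orientations are given as a unit quaternion [x, y, z, w].
In Python, from rig import robot, vision, job gives the robot as it stands.
- The arm moves only by the shell command python3 -m handwheel 'ROWS' [OPENING] [FORCE]. ROWS is JSON, a list of rows, each a list of 4 numbers: the shift along the tool's x, y, z as a fraction of full scale, then the turn about the tool's z as a fraction of full scale. A call has 1 to 20 rows; each row is the pose to reach, as a shift and turn from the pose commanded when the call began, along the tool's axes at that moment, turning the shorter way round; what a row does not reach only later rows make up. Full scale, the value 1, is 300 mm for a shift and 2 pi rad for a turn. A row lasts 1/12 s, in which the tool goes at most 41.7 mm and 7.16 degrees, less where a joint would pass 70% of its speed; a pose out of reach is approached as far as the arm can. A call with a number of a shift or a turn outside -1 to 1 is refused whole. A call with a gripper value outside its range is refused whole. OPENING is the opening in per cent of the stroke, from 0 (shut) to 100 (fully open), set as the call begins (- or left out, the last holds). The fingers move at their own pace and stop on an object; FORCE is the grip in N (left out, the last holds). Time passes only in rows, so rows that repeat a pose let the fingers close. It gives the time, the measured TCP pose, the force, the opening and the grip force at its end, in the units of the state.
- robot.get_obs(): the state, without advancing time (a new reading comes with each control period).
- vision.camera(name): name is "side" or "top"; returns a dict with "frame" (384x512x3 uint8, red, green, blue), "K" (3x3 intrinsics, pixels), "k1" (the pictures are not rectified: a ray, as slopes to the right and down, at radius r is drawn at 1 + k1 r^2 times it, then the intrinsics apply), "cam_to_world" (4x4, takes a point from camera to world coordinates). Camera axes: x right, y down, z forward; pixel columns grow to the right and rows downward; lengths in m; the calibration is good to about 2 mm. A picture is of the moment at which its call begins. There is no depth.
- job.hand_in(): hands the job in; it is judged then, once.
Trained networks look in the newest picture that a camera, given by its name, has taken for a name from the list of things; names that differ only in an ending like _2 or _b are one class to them, and where a whole thing is asked for, a point or a joint stands for the part that bears it (a point fixed in the world has none). Each returns a list of dicts, best first, with "conf" (0 to 1); they miss things now and then, are a little off and sometimes report something else, mostly with a low value. They report only what shows in the picture. A call takes as long as a camera call.
- vision.look_for(camera, label): "point" ([row, column] in pixels, amid what is visible of it).
- vision.outline_of(camera, label): "mask" (384x512 bool, what is visible of it) and "point" ([row, column] in pixels, amid what is visible of it).
The state is a dict: "time": time; "q": joint angles; "joint_velocities": joint speeds; "joint_torque": joint torques, N m; "position": TCP position; "tool_rot": TCP orientation; "ft_force": force on the tool from outside, world axes, zero at the start; "moment": the same for the moment, N m; "grip_width": finger opening in m; "grip_force": force on a finger pad.
Only numpy, scipy, OpenCV 4.12 (cv2) and the standard library are available. Lean on these libraries where they do the work, as an engineer would, in place of code of your own. Each camera call takes 0.05 s, during which the arm holds its last target. There are 200 camera calls.

### The job

The tension puller is still held at the last job's setting. Flip its red lock-off lever forward and press the black paddle down against the body so that the blue pull plate runs fully home; let the paddle come up, then draw the plate out until the catch itself holds the orange pointer within the green band, and let go. Leave the green band and the other things on the bench where they are.

Things in the scene. Friction and masses are not known exactly. Their poses are not given: they have to be found in the camera images.
- gauge: Tension puller bolted to the bench, 270 x 86, with a white scale strip (34 high) along its +y side, out to 70 from the middle line. Origin: centre of its underside. x axis: the pull direction, roughly to the robot's left; z up. Along x: pad -110, lever pivot -60, paddle hinge -10, body end +135, then the plate. All is below 69 high but the red lever and the blue plate.
- slide (a joint): Plate's travel, m: 0 home, 0.125 end stop. Sprung home: 3.5 N + 70 N/m. A ratchet holds it at about every 10 mm (0, 10, 20...): drawn out, it clicks past each tooth (3 to 4 N more; clicked about 1 mm past the holding point); eased, it falls back to the last tooth clicked and stays until the paddle is pressed. With the lever locked it moves neither way.
- pull_face (a point): Middle of the inner face (towards the body) of the blue pull plate, 50 high. Plate: 10 thick along x, 80 wide, 12 to 76 above the bench. Fully home this face is at x = +189 of the gauge: a 54 gap to the body's end lets fingers go down and push the plate outwards. A steel bar 30 wide, top 26 high, runs through the gap.
- pointer (a point): Tip of the orange pointer that moves with the slide, beside the scale strip (37 above the bench).
- band (a point): Top middle of the green band on the scale strip, 38 above the bench: 14 long along x (the band spans 7 either side of this point), 16 wide. It marks the wanted setting; its x in the gauge's frame is compared with the pointer's.
- paddle (a joint): Angle of the black paddle, rad: 0 up (catch engaged), 0.17 fully pressed. Pressing lifts the catch; the plate is free beyond about 0.11. Light spring (1 to 3 N at the pad), about 3 to 5 N to free a loaded catch; a firm stop at the end. It bobs to about 0.1 at each click.
- press_pad (a point): Top middle of the paddle's rubber pad (34 x 44), 68 above the bench when up; press it straight down, about 17 mm at full travel.
- lock (a joint): Angle of the red lock-off lever, rad: 0 locked (leaning back towards the paddle's pad), 1.3 fully forward (free; leaning towards the pull plate). It frees the paddle from about 0.9 on; push it all the way. Stays where it is left; takes about 1 N.
- lock_tip (a point): Free end of the red lever: a tab 24 wide, 6 thick, 36 long on a pivot that lies at x = -60, 60 above the bench; locked, this end is 93 above the bench at x = -83; it is carried by the paddle.
- ink: Blue ink bottle, 52 across, 100 tall, standing; origin under its centre. Leave alone.
- tape: Roll of blue tape lying flat, 90 across, 25 high; origin under its centre. Leave alone.
- pot: White ceramic cup, 76 across, 80 tall; origin under its centre. Leave alone.
- brush: Paint brush lying on the bench; leave alone.

How it is judged:
By the outcome, as a careful person would: the job done as asked, in the order asked, and still so for the second after the job is handed in, with the robot touching nothing.
It also fails if it takes over 56 s, if anything falls off the work surface, if the arm or the gripper's body presses on something with over 40 N, if the wrist force passes 120 N, or if a joint passes its speed limit or range.

## Working session

There is one attempt and no reset: what is moved stays moved. The work goes in short steps, Python scripts to look and compute and a shell command to move; the robot and the scene stay as the last step left them, time stands still between calls to the robot, and variables do not carry over. Pictures are saved under pics/ and viewed, at most 10 in all, crops included, and the job is handed in when it is done.

```bash
mkdir -p pics; cat > h.py <<'E'
import numpy as np,cv2
from rig import robot,vision,job
def ray(c,p):
    K=np.array(c["K"]);d=np.array([c["k1"],0,0,0,0.])
    u=cv2.undistortPoints(np.array([[[p[1],p[0]]]],float),K,d,None,None)[0,0]
    T=np.array(c["cam_to_world"]);return T[:3,3],T[:3,:3]@np.array([u[0],u[1],1])
def atz(c,p,z):
    o,r=ray(c,p);return o+r*(z-o[2])/r[2]
def proj(c,X):
    T=np.array(c["cam_to_world"]);X=T[:3,:3].T@(np.array(X)-T[:3,3])
    s=X[:2]/X[2];s=s*(1+c["k1"]*(s@s));K=np.array(c["K"]);return K[1,1]*s[1]+K[1,2],K[0,0]*s[0]+K[0,2]
def tri(c1,p1,c2,p2):
    o1,a=ray(c1,p1);o2,b=ray(c2,p2);a/=np.linalg.norm(a);b/=np.linalg.norm(b)
    s=np.linalg.lstsq(np.c_[a,-b],o2-o1,rcond=None)[0];P=o1+a*s[0];Q=o2+b*s[1];return (P+Q)/2,np.linalg.norm(P-Q)
E
python3 - <<'E'
from h import *
np.set_printoptions(precision=4,suppress=True)
Z=dict(gauge=.03,pull_face=.05,pointer=.037,band=.038,press_pad=.068,lock_tip=.093,ink=.05,tape=.025,pot=.08,brush=.01)
cs={}
for n in("top","side"):
    c=cs[n]=vision.camera(n);cv2.imwrite(f"pics/{n}0.png",c["frame"][:,:,::-1])
    print(n,c["cam_to_world"][:3,3] if hasattr(c["cam_to_world"],'shape') else c["cam_to_world"])
    for l in Z:
        for d in vision.look_for(n,l)[:2]: print(n,l,round(d["conf"],2),np.round(d["point"],1),atz(c,d["point"],Z[l]))
o=robot.get_obs();print(o)
E
```

```text
top [ 0.4201 -0.0513  1.2243]
top gauge 0.84 [225.1 220. ] [0.5386 0.0311 0.03  ]
top pull_face 0.96 [222.  176.3] [0.5478 0.163  0.05  ]
top pull_face 0.72 [224.6 220.7] [0.5381 0.0276 0.05  ]
top pointer 0.69 [223.9 174. ] [0.5434 0.1723 0.037 ]
top press_pad 0.59 [223.5 253.7] [ 0.5383 -0.0732  0.068 ]
top lock_tip 0.22 [222.7 176.4] [0.541  0.1548 0.093 ]
top ink 0.75 [149.8 268.3] [ 0.7746 -0.1232  0.05  ]
top tape 0.93 [255.8 362. ] [ 0.437  -0.4112  0.025 ]
top pot 0.75 [146.7 221.7] [0.7765 0.0227 0.08  ]
top brush 0.73 [224.  175.6] [0.5458 0.1724 0.01  ]
top brush 0.72 [153.1 148.4] [0.7783 0.2651 0.01  ]
side [ 0.4017 -0.7261  0.8142]
side gauge 0.84 [197.7 228.8] [0.5279 0.0012 0.03  ]
side pull_face 0.85 [144.7 221.5] [0.5491 0.2035 0.05  ]
side pointer 0.9 [145.2 221.4] [0.5508 0.217  0.037 ]
side band 0.45 [214.  238.3] [ 0.5383 -0.0687  0.038 ]
side press_pad 0.71 [210.2 237.3] [ 0.5334 -0.0812  0.068 ]
side lock_tip 0.62 [208.6 238.8] [ 0.5337 -0.0986  0.093 ]
side ink 0.65 [211.8 331.4] [ 0.7705 -0.1301  0.05  ]
side tape 0.84 [367.5 216.8] [ 0.4072 -0.4409  0.025 ]
side pot 0.64 [172.1 315.1] [ 0.7672 -0.0084  0.08  ]
side brush 0.81 [134.1 287.2] [0.7774 0.2545 0.01  ]
{'time': 1.1, 'q': array([-1.5225,  0.5275,  1.4327, -0.    ,  1.1814, -0.1785]), 'joint_velocities': array([ 0.0008,  0.0006,  0.0002, -0.0001, -0.0011, -0.0004]), 'joint_torque': array([ -0.0009, -44.0026, -17.6988,   0.0634,   0.0504,  -0.    ]), 'position': array([ 0.1406, -0.609 ,  0.2305]), 'tool_rot': array([ 0.9936,  0.1132, -0.    , -0.    ]), 'ft_force': array([-0.4132,  0.0508,  0.607 ]), 'moment': array([-0.0071, -0.0048, -0.0597]), 'grip_force': 0.0, 'grip_width': 0.08713670106052325}
```

```bash
python3 - <<'E'
import cv2
a=cv2.imread("pics/top0.png")[170:280,150:310];b=cv2.imread("pics/side0.png")[100:270,150:350]
cv2.imwrite("pics/top1.png",cv2.resize(a,None,fx=5,fy=5,interpolation=cv2.INTER_CUBIC))
cv2.imwrite("pics/side1.png",cv2.resize(b,None,fx=3.5,fy=3.5,interpolation=cv2.INTER_CUBIC))
E
```

```text
(no output)
```

View pics/top1.png

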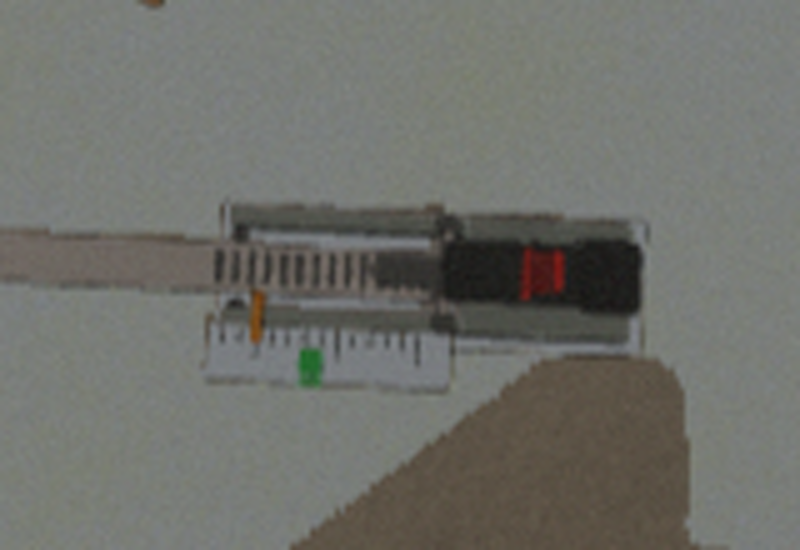

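View pics/side1.png

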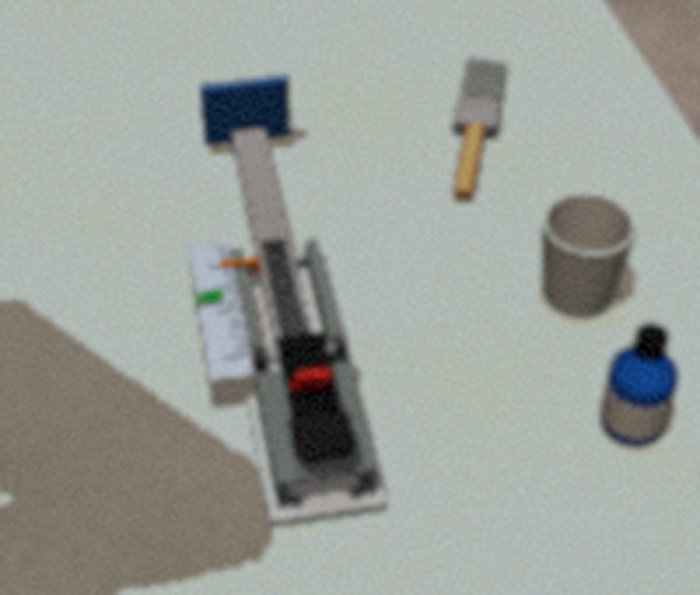

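```bash
python3 - <<'E'
from h import *
np.set_printoptions(precision=4,suppress=True)
C={}
R=dict(red=lambda h,s,v:((h<8)|(h>172))&(s>130),green=lambda h,s,v:(abs(h-60)<15)&(s>120),orange=lambda h,s,v:(abs(h-15)<6)&(s>130),blue=lambda h,s,v:(abs(h-110)<12)&(s>110))
for n in("top","side"):
    c=C[n]=vision.camera(n);f=cv2.cvtColor(c["frame"],cv2.COLOR_RGB2HSV).astype(int)
    for k,g in R.items():
        m=g(*np.moveaxis(f,2,0)).astype(np.uint8);N,_,st,ce=cv2.connectedComponentsWithStats(m)
        for i in range(1,N):
            if st[i,4]>12: print(n,k,"box",st[i],"c(row,col)",ce[i][::-1])
t=C["top"];s=C["side"]
def q(u,v,z): return atz(t,(170+v/5,150+u/5),z)
print("band",q(311,367,.038),"pointer",q(258,317,.037))
print("barL",q(0,258,.026),"bar220",q(210,266,.026))
print("padR end",q(640,277,.068),"base right",q(647,225,.005),q(642,352,.005), "left",q(222,205,.03),q(206,380,.038),q(206,316,.038),q(452,388,.038))
def q2(u,v,z): return atz(s,(100+v/3.5,150+u/3.5),z)
print("plate top",q2(203,85,.076),q2(288,78,.076),"bottom",q2(208,143,.012),"base",q2(272,520,.0),q2(385,503,.0), "padend",q2(300,460,.068),q2(354,456,.068))
E
```

```text
top red box [254 219   9  11  78] c(row,col) [224.2308 257.9744]
top green box [210 240   4   7  23] c(row,col) [242.4783 211.5217]
top orange box [  58    0   86   62 4409] c(row,col) [ 27.1864 100.9626]
top orange box [155 158  27  12  44] c(row,col) [163.8636 167.9773]
top orange box [167 160  13   6  16] c(row,col) [162.6875 173.25  ]
top orange box [ 397  166   92  105 3252] c(row,col) [218.3696 441.8592]
top orange box [200 228   3  10  20] c(row,col) [232.7 200.9]
top blue box [261 142  15  15 124] c(row,col) [150.0323 267.8306]
top blue box [135 206   5  26  71] c(row,col) [218.8028 136.8732]
top blue box [346 251  29  28 329] c(row,col) [264.4438 359.8389]
side red box [232 203  13  10  91] c(row,col) [207.6703 238.5604]
side orange box [  90    0   55   44 1704] c(row,col) [ 21.098  116.5364]
side orange box [105  69   5  10  18] c(row,col) [ 72.7778 106.8333]
side orange box [ 358   87   73   46 2527] c(row,col) [109.3601 393.2956]
side orange box [214 174  10   3  19] c(row,col) [174.6316 219.1053]
side blue box [ 78  62  18  26 292] c(row,col) [73.2432 87.2877]
side blue box [208 122  24  18 312] c(row,col) [130.2276 219.6026]
side blue box [325 200  18  16 231] c(row,col) [207.4675 333.2987]
side blue box [195 331  42  43 832] c(row,col) [351.7812 215.72  ]
band [0.4818 0.0544 0.038 ] pointer [0.513  0.0872 0.037 ]
barL [0.5526 0.2489 0.026 ] bar220 [0.546  0.1186 0.026 ]
padR end [ 0.5316 -0.1467  0.068 ] base right [ 0.5711 -0.1573  0.005 ] [ 0.49   -0.1521  0.005 ] left [0.5838 0.111  0.03  ] [0.4748 0.1184 0.038 ] [0.5139 0.1189 0.038 ] [ 0.4677 -0.0319  0.038 ]
plate top [0.5228 0.2804 0.076 ] [0.5982 0.2721 0.076 ] bottom [0.5226 0.2783 0.012 ] base [ 0.4931 -0.1422  0.    ] [ 0.576  -0.1473  0.    ] padend [ 0.5146 -0.1463  0.068 ] [ 0.5513 -0.1519  0.068 ]
```

```bash
cat >> h.py <<'E'
from scipy.spatial.transform import Rotation as Ro
ex=np.array([.053,.9986]);ey=np.array([-.9986,.053]);O=np.array([.5402,-.0142])
def go(gx,gy,tip,o=None):
    "fractions to bring closed fingertips to gauge x,y (m), tip height"
    o=o or robot.get_obs();R=Ro.from_quat(o["tool_rot"]).as_matrix()
    p=O+gx*ex+gy*ey;d=R.T@(np.array([p[0],p[1],tip+.008])-o["position"])/.3
    a=np.array([-ey[0],-ey[1],0]);l=R.T@a;print("t",round(o["time"],2),"rows",np.round(d,3),"turn",round(np.arctan2(l[1],l[0])/2/np.pi,4))
def where():
    o=robot.get_obs();v=o["position"][:2]-O;print("t",round(o["time"],2),"gauge mm",np.round([v@ex*1e3,v@ey*1e3,o["position"][2]*1e3-8],1),"F",np.round(o["ft_force"],1),"grip",o["grip_width"])
E
python3 -c "
from h import *
go(-.122,0,.12)"
python3 -m handwheel '[[0.8,-0.62,0,0.045],[0.8,-0.62,0,0.045],[0.8,-0.62,0,0.045],[0.8,-0.62,0,0.045],[0.8,-0.62,0,0.045],[0.8,-0.62,0,0.045],[0.8,-0.62,0,0.045],[0.8,-0.62,0,0.045],[0.8,-0.62,0,0.045]]' 0 20
python3 -c "
from h import *
go(-.122,0,.12);go(-.122,0,.082)"
```

```text
t 1.2 rows [ 1.631 -1.241  0.342] turn 0.0445
time: 1.95
position: [0.3341, -0.3707, 0.2307]
tool_rot: [1.0, -0.025, -0.0, -0.001]
ft_force: [-0.1, 0.4, 0.5]
grip_width: 0.0347
grip_force: 0.0
t 1.95 rows [ 0.625 -0.815  0.343] turn 0.0003
t 1.95 rows [ 0.625 -0.814  0.47 ] turn 0.0003
```

```bash
python3 -m handwheel '[[0.6,-0.8,0.1,0],[0.6,-0.8,0.2,0],[0.6,-0.8,0.3,0],[0.6,-0.8,0.34,0],[0.6,-0.8,0.34,0],[0.6,-0.8,0.34,0],[0.6,-0.8,0.34,0],[0.6,-0.8,0.34,0],[0.6,-0.8,0.34,0],[0.6,-0.8,0.34,0],[0.6,-0.8,0.34,0],[0.6,-0.8,0.34,0]]'
python3 -c "
from h import *
where();go(-.122,0,.082)
c=vision.camera('side');cv2.imwrite('pics/s2.png',cv2.resize(c['frame'][90:290,130:370,::-1],None,fx=3,fy=3))"
```

```text
time: 2.95
position: [0.5256, -0.1461, 0.1291]
tool_rot: [1.0, -0.029, 0.0, 0.0]
ft_force: [0.3, 0.3, -1.0]
grip_width: 0.0006
grip_force: 0.0
t 2.95 gauge mm [-132.5    7.6  121.1] F [ 0.3  0.3 -1. ] grip 0.0006411291930953111
t 2.95 rows [ 0.025 -0.035  0.13 ] turn -0.0008
```

View pics/s2.png

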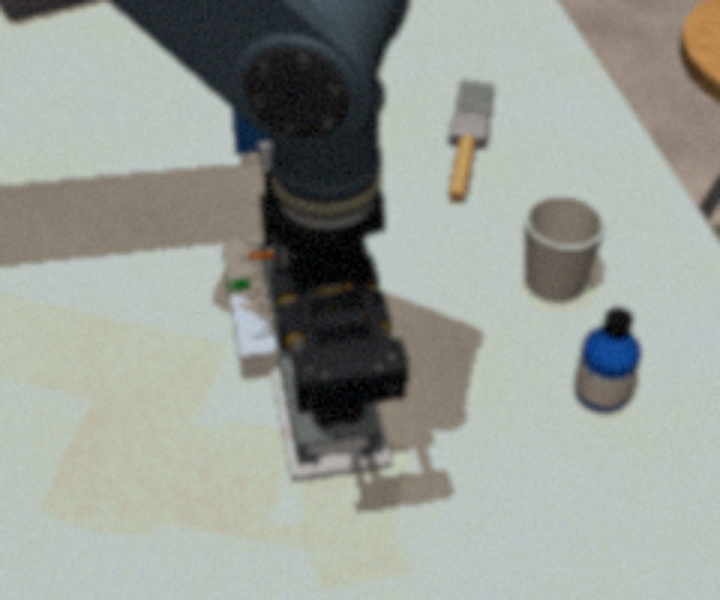

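```bash
python3 -m handwheel '[[0.025,-0.02,0.05,0],[0.025,-0.02,0.1,0],[0.025,-0.02,0.14,0],[0.025,-0.02,0.14,0],[0.025,-0.02,0.14,0],[0.025,-0.06,0.14,0],[0.025,-0.1,0.14,0],[0.025,-0.14,0.14,0],[0.025,-0.18,0.14,0],[0.025,-0.21,0.14,0],[0.025,-0.23,0.14,0],[0.025,-0.24,0.14,0],[0.025,-0.24,0.14,0],[0.025,-0.24,0.14,0]]'
python3 -c "
from h import *
where()"
```

```text
time: 4.17
position: [0.5373, -0.0729, 0.0867]
tool_rot: [1.0, -0.027, 0.0, 0.001]
ft_force: [-0.1, -3.7, 2.5]
grip_width: 0.0006
grip_force: 1.9
t 4.17 gauge mm [-58.8  -0.3  78.7] F [-0.1 -3.7  2.5] grip 0.0006224375487925965
```

```bash
python3 -m handwheel '[[0,-0.01,0,0],[0,-0.015,0,0],[0,-0.015,0,0]]'
python3 -c "
from h import *
where()"
python3 -m handwheel '[[0,0.05,-0.02,0],[0,0.15,-0.02,0],[0,0.19,-0.02,0],[0,0.19,-0.02,0],[0,0.19,-0.02,0]]'
python3 -c "
from h import *
where();go(-.112,0,.07);go(-.112,0,.049)"
```

```text
time: 4.42
position: [0.5376, -0.0721, 0.087]
tool_rot: [1.0, -0.026, 0.0, 0.003]
ft_force: [-3.9, -15.3, 1.9]
grip_width: 0.0
grip_force: 6.5
t 4.42 gauge mm [-58.   -0.5  79. ] F [ -3.9 -15.3   1.9] grip 9.460568675053263e-06
time: 4.83
position: [0.5339, -0.1249, 0.0922]
tool_rot: [1.0, -0.029, -0.0, -0.001]
ft_force: [0.7, 0.3, 0.5]
grip_width: 0.0004
grip_force: 0.0
t 4.83 gauge mm [-110.8    0.5   84.2] F [0.7 0.3 0.5] grip 0.00035590882834408435
t 4.83 rows [0.002 0.004 0.047] turn -0.0008
t 4.83 rows [0.002 0.004 0.117] turn -0.0008
```

```bash
python3 -m handwheel '[[0,0,0.04,0],[0,0,0.06,0],[0,0,0.08,0],[0,0,0.1,0],[0,0,0.11,0],[0,0,0.115,0],[0,0,0.115,0],[0,0,0.115,0],[0,0,0.115,0]]'
python3 -c "
from h import *
where()"
```

```text
time: 5.58
position: [0.5344, -0.1247, 0.0597]
tool_rot: [1.0, -0.028, 0.0, 0.0]
ft_force: [-2.6, -0.6, 14.2]
grip_width: 0.0
grip_force: 7.2
t 5.58 gauge mm [-1.106e+02 -1.000e-01  5.170e+01] F [-2.6 -0.6 14.2] grip 1.020591119580631e-05
```

At the firm stop (17 mm down, 14 N). Hold it, and look whether the plate is home.

```bash
python3 -m handwheel '[[0,0,0,0],[0,0,0,0],[0,0,0,0],[0,0,0,0],[0,0,0,0],[0,0,0,0],[0,0,0,0],[0,0,0,0],[0,0,0,0],[0,0,0,0],[0,0,0,0],[0,0,0,0]]'
python3 -m handwheel '[[0,0,-0.05,0],[0,0,-0.12,0],[0,0,-0.25,0],[0,0,-0.35,0],[0.0,-0.1,-0.4,0],[-0.1,-0.1,-0.4,0],[-0.3,-0.1,-0.4,0],[-0.45,-0.1,-0.4,0],[-0.5,-0.1,-0.4,0],[-0.5,-0.1,-0.4,0],[-0.5,-0.1,-0.4,0]]'
python3 - <<'E'
from h import *
where()
for n in("top","side"):
    c=vision.camera(n);cv2.imwrite(f"pics/{n}3.png",cv2.resize(c['frame'][90:290,130:370,::-1],None,fx=3,fy=3,interpolation=cv2.INTER_CUBIC))
    f=cv2.cvtColor(c["frame"],cv2.COLOR_RGB2HSV).astype(int);h,s,v=np.moveaxis(f,2,0)
    for k,m,z in(("green",(abs(h-60)<15)&(s>120),.038),("orange",(abs(h-15)<6)&(s>130),.037),("blue",(abs(h-110)<12)&(s>110),.076),("red",((h<8)|(h>172))&(s>130),.09)):
        N,_,st,ce=cv2.connectedComponentsWithStats(m.astype(np.uint8))
        for i in range(1,N):
            p=atz(c,ce[i][::-1],z)[:2]-O
            if st[i,4]>10 and st[i,4]<400: print(n,k,st[i],np.round([p@ex*1e3,p@ey*1e3],1))
E
```

```text
time: 6.58
position: [0.5345, -0.1247, 0.0597]
tool_rot: [1.0, -0.028, 0.0, 0.0]
ft_force: [-3.2, -1.5, 15.3]
grip_width: 0.0001
grip_force: 7.2
time: 7.5
position: [0.3836, -0.085, 0.1777]
tool_rot: [1.0, -0.028, -0.001, -0.001]
ft_force: [0.2, 0.3, 0.2]
grip_width: 0.0001
grip_force: 0.0
t 7.5 gauge mm [-79.  152.6 169.7] F [0.2 0.3 0.2] grip 0.00013671553178035145
top green [210 240   4   5  16] [67.8 57. ]
top orange [159 159  23  11  35] [ 215.6 -181.3]
top orange [162 158  11   5  13] [ 222.3 -195. ]
top orange [498 358  14   3  20] [-834.   375.1]
top blue [261 142  15  15 122] [ -93.7 -231.1]
top blue [168 208   5  26  78] [190.6   0.5]
top blue [346 251  28  28 327] [-379.7  109.3]
top red [248 219   8  10  70] [-52.    2.3]
top red [490 363  22   8  47] [-788.2  384.2]
top red [502 371  10   6  25] [-799.7  403.5]
side orange [132   0   8   7  32] [1557.9  285.6]
side orange [ 4 66  7  8 19] [939.8 838. ]
side blue [ 78  63  18  25 311] [703.4 451.4]
side blue [211 142  26  19 348] [160.3   2.7]
side blue [325 199  18  17 233] [-111.3 -234.3]
side red [ 1 36  6  6 12] [1167.3  900.7]
side red [ 0 42  7  8 18] [1083.3  883.7]
side red [ 3 51  7  8 17] [984.8 839.8]
side red [ 2 58  8  6 16] [916.5 820.4]
side red [231 196  13  17 184] [-66.    2.7]
```

View pics/side3.png

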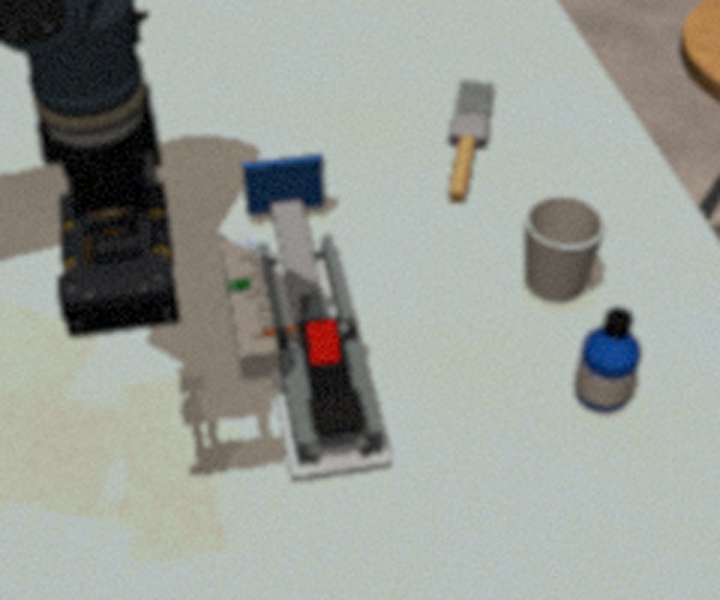

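View pics/top3.png

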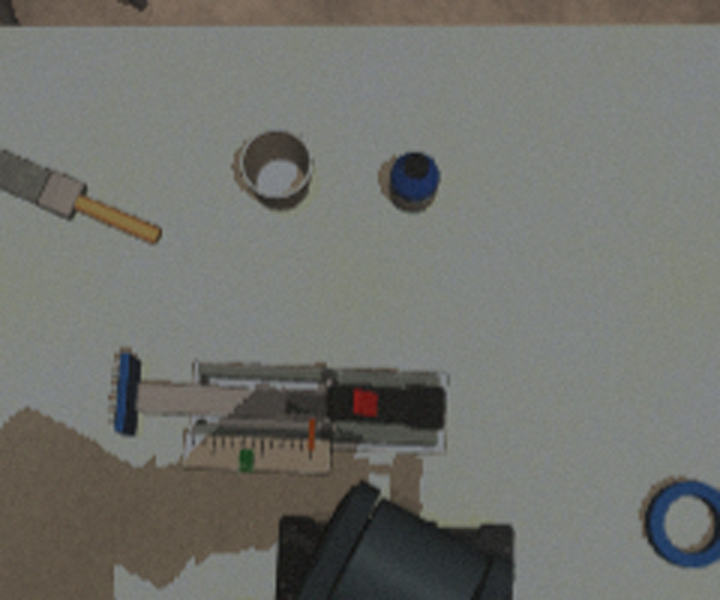

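```bash
python3 - <<'E'
from h import *
def cen(f,box,kind):
    r0,r1,c0,c1=box;a=f[r0:r1,c0:c1].astype(float);R,G,B=a[...,0],a[...,1],a[...,2]
    w=G-np.maximum(R,B) if kind=="g" else R-B
    w=w-np.median(w);w[w<.35*w.max()]=0
    r,c=np.mgrid[r0:r1,c0:c1];return (w*r).sum()/w.sum(),(w*c).sum()/w.sum()
t=vision.camera("top");s=vision.camera("side")
t0=cv2.imread("pics/top0.png")[:,:,::-1];s0=cv2.imread("pics/side0.png")[:,:,::-1]
def rep(n,c,f,b,k,z):
    p=cen(f,b,k);q=atz(c,p,z)[:2]-O;print(n,np.round(p,1),np.round([q@ex*1e3,q@ey*1e3],1))
rep("band t0",t,t0,(235,252,204,220),"g",.038)
rep("band t1",t,t["frame"],(235,252,204,220),"g",.038)
rep("ptr t0",t,t0,(226,241,194,207),"o",.037)
rep("ptr t1",t,t["frame"],(228,244,229,239),"o",.037)
rep("band s0",s,s0,(178,191,200,218),"g",.038)
rep("band s1",s,s["frame"],(178,191,200,218),"g",.038)
rep("ptr s0",s,s0,(168,181,208,226),"o",.037)
rep("ptr s1",s,s["frame"],(192,207,214,230),"o",.037)
go(.162,0,.14);go(.162,0,.033)
E
```

```text
band t0 [242.8 211.6] [67.3 60.3]
band t1 [242.9 211.6] [67.3 60.4]
ptr t0 [232.8 200.9] [102.   30.9]
ptr t1 [234.7 233.4] [ 1.8 32.5]
band s0 [184.4 209.3] [67.7 59.2]
band s1 [184.4 209.5] [67.5 58.7]
ptr s0 [174.6 219.2] [102.6  26.5]
ptr s1 [199.9 221.5] [ 4.  34.3]
t 7.7 rows [ 0.491 -0.812  0.101] turn -0.0004
t 7.7 rows [ 0.49  -0.812  0.458] turn -0.0004
```

```bash
python3 -m handwheel '[[0.49,-0.81,0.1,0],[0.49,-0.81,0.1,0],[0.49,-0.81,0.1,0],[0.49,-0.81,0.1,0],[0.49,-0.81,0.1,0],[0.49,-0.81,0.1,0],[0.49,-0.81,0.1,0],[0.49,-0.81,0.1,0],[0.49,-0.81,0.1,0],[0.49,-0.81,0.1,0],[0.49,-0.81,0.1,0]]'
python3 -c "
from h import *
where();go(.162,0,.033)
c=vision.camera('side');cv2.imwrite('pics/s4.png',cv2.resize(c['frame'][90:240,130:330,::-1],None,fx=3,fy=3))"
```

```text
time: 8.62
position: [0.5459, 0.1469, 0.1477]
tool_rot: [1.0, -0.028, -0.001, 0.0]
ft_force: [0.2, -1.2, 0.8]
grip_width: 0.0005
grip_force: 0.0
t 8.62 gauge mm [161.2   2.8 139.7] F [ 0.2 -1.2  0.8] grip 0.000451957961286032
t 8.62 rows [ 0.01  -0.003  0.356] turn -0.0006
```

View pics/s4.png

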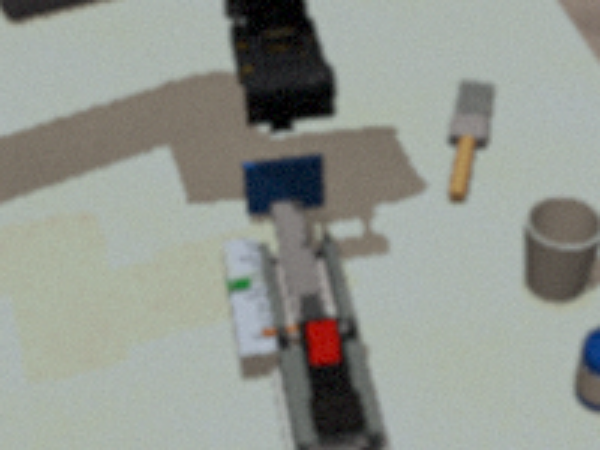

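```bash
python3 -m handwheel '[[0,0,0.1,0],[0.01,0,0.2,0],[0.01,0,0.25,0],[0.01,0,0.3,0],[0.01,0,0.33,0],[0.01,0,0.34,0],[0.01,0,0.34,0]]'
python3 -c "
from h import *
where()"
```

```text
time: 9.25
position: [0.5492, 0.1467, 0.0458]
tool_rot: [1.0, -0.029, -0.001, 0.0]
ft_force: [-0.5, 0.9, 0.2]
grip_width: 0.0008
grip_force: 0.0
t 9.25 gauge mm [161.1  -0.5  37.8] F [-0.5  0.9  0.2] grip 0.0008476636849965249
```

```bash
python3 -m handwheel '[[0,-0.02,0,0],[0,-0.04,0,0],[0,-0.05,0,0],[0,-0.06,0,0],[0,-0.07,0,0],[0,-0.08,0,0],[0,-0.09,0,0],[0,-0.1,0,0],[0,-0.11,0,0],[0,-0.12,0,0],[0,-0.13,0,0],[0,-0.14,0,0],[0,-0.15,0,0],[0,-0.16,0,0],[0,-0.17,0,0],[0,-0.18,0,0],[0,-0.19,0,0],[0,-0.2,0,0],[0,-0.21,0,0],[0,-0.21,0,0]]'
python3 - <<'E'
from h import *
where()
c=vision.camera("side");h,s,v=np.moveaxis(cv2.cvtColor(c["frame"],cv2.COLOR_RGB2HSV).astype(int),2,0)
m=(abs(h-15)<6)&(s>130)
N,_,st,ce=cv2.connectedComponentsWithStats(m.astype(np.uint8))
for i in range(1,N):
    p=atz(c,ce[i][::-1],.037)[:2]-O
    if 6<st[i,4]<60: print(st[i],np.round([p@ex*1e3,p@ey*1e3],1))
E
```

```text
time: 10.92
position: [0.554, 0.2087, 0.0471]
tool_rot: [1.0, -0.027, 0.001, 0.002]
ft_force: [1.7, -8.0, 0.9]
grip_width: 0.0007
grip_force: 4.5
t 10.92 gauge mm [223.4  -2.   39.1] F [ 1.7 -8.   0.9] grip 0.0007489080371761398
[105  69   4   8  15] [788.  389.1]
[108  79   3   7  10] [700.5 371.9]
[211 129   3   3   7] [313.3  19.5]
[281 152   4   4   8] [ 156.3 -172.5]
[216 186  10   4  18] [52.2 27. ]
```

```bash
python3 -m handwheel '[[0,-0.01,0,0],[0,-0.015,0,0],[0,-0.02,0,0],[0,-0.025,0,0],[0,-0.03,0,0],[0,-0.035,0,0],[0,-0.04,0,0],[0,-0.043,0,0],[0,-0.046,0,0],[0,-0.046,0,0],[0,-0.046,0,0]]'
python3 -c "
from h import *
where()"
python3 -m handwheel '[[0,0.02,0,0],[0,0.03,0,0],[0,0.04,0,0],[0,0.05,0,0],[0,0.06,0,0],[0,0.06,0,0]]'
cat > m.py <<'E'
from h import *
where()
t=vision.camera("top");s=vision.camera("side")
for n,c in(("top",t),("side",s)):
    h,S,v=np.moveaxis(cv2.cvtColor(c["frame"],cv2.COLOR_RGB2HSV).astype(int),2,0)
    for k,m,z in(("green",(abs(h-60)<15)&(S>100),.038),("orange",(abs(h-15)<6)&(S>110),.037)):
        N,_,st,ce=cv2.connectedComponentsWithStats(m.astype(np.uint8))
        for i in range(1,N):
            p=atz(c,ce[i][::-1],z)[:2]-O;g=np.array([p@ex,p@ey])*1e3
            if st[i,4]>5 and -50<g[0]<150 and 10<g[1]<80: print(n,k,st[i],np.round(g,1))
cv2.imwrite("pics/m%d.png"%(robot.get_obs()["time"]*100),np.hstack([cv2.resize(c['frame'][r:r+65,a:a+65,::-1],(390,390),interpolation=cv2.INTER_CUBIC) for c,r,a in((t,205,185),(s,150,190))]))
E
python3 m.py; ls pics
```

```text
time: 11.88
position: [0.5548, 0.2221, 0.0471]
tool_rot: [1.0, -0.027, 0.001, 0.002]
ft_force: [0.5, -9.4, 0.3]
grip_width: 0.0004
grip_force: 5.0
t 11.88 gauge mm [236.7  -2.   39.1] F [ 0.5 -9.4  0.3] grip 0.0003524727312232672
time: 12.38
position: [0.5527, 0.206, 0.0461]
tool_rot: [1.0, -0.028, -0.0, -0.0]
ft_force: [0.1, 0.1, -0.2]
grip_width: 0.0005
grip_force: 0.0
t 12.38 gauge mm [220.5  -0.8  38.1] F [ 0.1  0.1 -0.2] grip 0.00048824016246356926
top green [210 240   4   7  27] [67.4 60.6]
top orange [213 229   3  10  24] [62.  30.9]
side green [207 183   6   3  14] [67.9 57.2]
side orange [216 183  10   5  26] [62.2 26.9]
m1248.png
s2.png
s4.png
side0.png
side1.png
side3.png
top0.png
top1.png
top3.png
```

View pics/m1248.png

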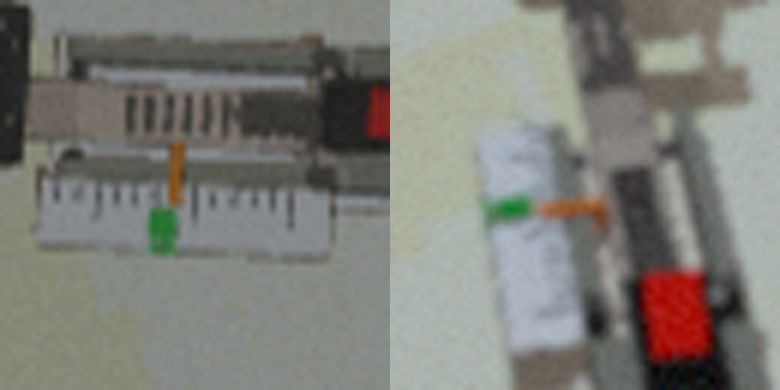

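```bash
python3 - <<'E'
from h import *
t=vision.camera("top");s=vision.camera("side")
def blue(f,b):
    r0,r1,c0,c1=b;a=f[r0:r1,c0:c1].astype(float);w=a[...,2]-a[...,0];w-=np.median(w);w[w<.35*w.max()]=0
    r,c=np.mgrid[r0:r1,c0:c1];return (w*r).sum()/w.sum(),(w*c).sum()/w.sum()
g=lambda c,p,z:(lambda q:np.round([q@ex*1e3,q@ey*1e3],2))(atz(c,p,z)[:2]-O)
t0=cv2.imread("pics/top0.png")[:,:,::-1];s0=cv2.imread("pics/side0.png")[:,:,::-1]
print("plate s=100",g(t,blue(t0,(200,240,128,148)),.07),g(s,blue(s0,(115,148,200,240)),.044))
print("home top",g(t,(220.5,170.2),.07))
print("now side",g(s,blue(s["frame"],(120,170,200,245)),.044))
# strip edges: dark->white outline via threshold, top view
f=cv2.cvtColor(t["frame"],cv2.COLOR_RGB2GRAY)
for yy in(48,55,66):   # profile along gauge x on strip
    xs=np.arange(-60,150,1.);o=[]
    pr=[proj(t,[*(O+x/1e3*ex+yy/1e3*ey),.038]) for x in xs]
    v=cv2.remap(f,np.float32([[p[1] for p in pr]]),np.float32([[p[0] for p in pr]]),cv2.INTER_LINEAR)[0]
    d=np.diff(v.astype(int));print(yy,[(xs[i],int(v[i])) for i in range(1,len(v)-1) if v[i]<v[i-1] and v[i]<=v[i+1] and v[max(0,i-4):i+5].max()-v[i]>15])
E
```

```text
plate s=100 [ 2.9231e+02 -1.1000e-01] [303.17  -2.72]
home top [1.9214e+02 2.0000e-02]
now side [247.91  28.91]
48 [(np.float64(-19.0), 83), (np.float64(2.0), 96), (np.float64(11.0), 116), (np.float64(42.0), 112), (np.float64(51.0), 93), (np.float64(61.0), 104), (np.float64(70.0), 100), (np.float64(82.0), 113), (np.float64(91.0), 113), (np.float64(101.0), 105), (np.float64(122.0), 110), (np.float64(131.0), 107)]
55 [(np.float64(-20.0), 114), (np.float64(2.0), 95), (np.float64(51.0), 112), (np.float64(64.0), 88), (np.float64(100.0), 118)]
66 [(np.float64(66.0), 87)]
```

```bash
python3 -m handwheel '[[0,-0.015,0,0],[0,-0.03,0,0],[0,-0.04,0,0],[0,-0.047,0,0],[0,-0.054,0,0],[0,-0.06,0,0],[0,-0.065,0,0],[0,-0.07,0,0],[0,-0.075,0,0],[0,-0.08,0,0],[0,-0.085,0,0],[0,-0.089,0,0],[0,-0.089,0,0],[0,-0.089,0,0]]'
python3 -c "
from h import *
where()"
python3 -m handwheel '[[0,-0.08,0,0],[0,-0.07,0,0],[0,-0.06,0,0],[0,-0.05,0,0],[0,-0.03,0,0],[0,-0.02,0,0],[0,-0.02,0,0]]'
python3 m.py
```

```text
time: 13.75
position: [0.5543, 0.2304, 0.046]
tool_rot: [1.0, -0.027, -0.001, 0.002]
ft_force: [1.1, -9.3, 1.3]
grip_width: 0.0006
grip_force: 4.5
t 13.75 gauge mm [245.   -1.1  38. ] F [ 1.1 -9.3  1.3] grip 0.0005695847056722194
time: 14.33
position: [0.5545, 0.2384, 0.046]
tool_rot: [1.0, -0.028, -0.0, -0.0]
ft_force: [0.1, -0.0, -0.3]
grip_width: 0.0007
grip_force: 0.0
t 14.33 gauge mm [253.   -0.9  38. ] F [ 0.1 -0.  -0.3] grip 0.0007034908887313179
top green [210 240   4   7  27] [67.4 60.6]
top orange [203 228   3  11  24] [91.8 31.2]
side green [207 183   6   3  14] [67.9 57.2]
side orange [214 176  11   3  21] [93.1 27.8]
```

I got the sign wrong on the release: the shift counts from the pose at the start of the call, so the plate was drawn on to 90. I'll press the paddle again, let the plate run home and redraw it.

```bash
python3 -m handwheel '[[0,0.02,-0.1,0],[0,0.02,-0.2,0],[0,0.02,-0.3,0],[0,0.1,-0.36,0],[0,0.3,-0.36,0],[0,0.5,-0.36,0],[0,0.7,-0.36,0],[0,0.9,-0.36,0],[0,0.99,-0.36,0],[0,0.99,-0.36,0],[0,0.99,-0.36,0],[0,0.99,-0.36,0],[0,0.99,-0.36,0]]'
python3 -c "
from h import *
where();go(-.111,0,.08);go(-.111,0,.05)"
```

```text
time: 15.52
position: [0.5381, -0.0584, 0.1541]
tool_rot: [1.0, -0.029, 0.0, -0.0]
ft_force: [0.4, -0.1, 0.3]
grip_width: 0.0002
grip_force: 0.0
t 15.52 gauge mm [-44.3  -0.2 146.1] F [ 0.4 -0.1  0.3] grip 0.0002057267023464839
t 15.52 rows [0.    0.223 0.22 ] turn -0.0009
t 15.52 rows [0.    0.223 0.32 ] turn -0.0009
```

```bash
python3 -m handwheel '[[0,0.1,0,0],[0,0.223,0.05,0],[0,0.223,0.15,0],[0,0.223,0.22,0],[0,0.223,0.25,0],[0,0.223,0.27,0],[0,0.223,0.29,0],[0,0.223,0.31,0],[0,0.223,0.318,0],[0,0.223,0.318,0],[0,0.223,0.318,0],[0,0.223,0.318,0],[0,0.223,0.318,0],[0,0.223,0.318,0],[0,0.223,0.318,0],[0,0.223,0.318,0],[0,0.223,0.318,0],[0,0.223,0.318,0],[0,0.223,0.318,0],[0,0.223,0.318,0]]'
python3 m.py
```

```text
time: 17.18
position: [0.5349, -0.1238, 0.0604]
tool_rot: [1.0, -0.027, 0.001, 0.0]
ft_force: [-2.7, 1.2, 9.9]
grip_width: 0.0007
grip_force: 4.5
t 17.18 gauge mm [-109.7   -0.5   52.4] F [-2.7  1.2  9.9] grip 0.0007454689849436171
top orange [232 230   3  10  19] [ 1.9 33.5]
side green [207 183   6   3  15] [68.3 57.3]
side orange [218 200   4   2   7] [ 3.2 40.4]
side orange [226 201   6   4  14] [-7.4 17. ]
```

```bash
python3 -m handwheel '[[0,0,-0.05,0],[0,0,-0.12,0],[0,0,-0.22,0],[0,0,-0.3,0],[0,-0.15,-0.3,0],[0,-0.3,-0.3,0],[0,-0.45,-0.3,0],[0,-0.6,-0.3,0],[0,-0.75,-0.3,0],[0,-0.9,-0.3,0],[0,-0.9,-0.3,0],[0,-0.9,-0.3,0],[0,-0.9,-0.3,0]]'
python3 m.py
python3 -c "
from h import *
go(.161,0,.038)"
```

```text
time: 18.37
position: [0.5495, 0.1471, 0.1492]
tool_rot: [1.0, -0.026, 0.001, -0.0]
ft_force: [-0.3, 0.5, -0.2]
grip_width: 0.0005
grip_force: 0.0
t 18.37 gauge mm [161.6  -0.7 141.2] F [-0.3  0.5 -0.2] grip 0.0004746399883072807
top green [210 240   4   7  27] [67.4 60.6]
top orange [232 230   3  10  21] [ 1.7 32.6]
side green [207 183   6   3  13] [67.6 57.2]
side orange [218 200   4   2   6] [ 3.4 39.8]
t 18.47 rows [-0.003 -0.005  0.343] turn -0.0004
```

```bash
python3 -m handwheel '[[0,0,0.1,0],[0,0,0.2,0],[0,0,0.25,0],[0,0,0.3,0],[0,0,0.33,0],[0,0,0.343,0],[0,0,0.343,0],[0,-0.04,0.343,0],[0,-0.06,0.343,0],[0,-0.08,0.343,0],[0,-0.1,0.343,0],[0,-0.12,0.343,0],[0,-0.14,0.343,0],[0,-0.155,0.343,0],[0,-0.17,0.343,0],[0,-0.185,0.343,0],[0,-0.2,0.343,0],[0,-0.215,0.343,0],[0,-0.22,0.343,0],[0,-0.22,0.343,0]]'
python3 -c "
from h import *
where()"
```

```text
time: 20.13
position: [0.5541, 0.2099, 0.0466]
tool_rot: [1.0, -0.027, 0.001, 0.001]
ft_force: [1.4, -7.8, -2.1]
grip_width: 0.0006
grip_force: 3.6
t 20.13 gauge mm [224.6  -2.   38.6] F [ 1.4 -7.8 -2.1] grip 0.0005913125417062174
```

Now +21.8 mm to 246.4 (0.073).

```bash
python3 -m handwheel '[[0,-0.01,0,0],[0,-0.02,0,0],[0,-0.03,0,0],[0,-0.038,0,0],[0,-0.045,0,0],[0,-0.052,0,0],[0,-0.059,0,0],[0,-0.064,0,0],[0,-0.069,0,0],[0,-0.073,0,0],[0,-0.073,0,0],[0,-0.073,0,0]]'
python3 m.py
```

```text
time: 21.13
position: [0.5553, 0.2311, 0.0466]
tool_rot: [1.0, -0.027, 0.001, 0.002]
ft_force: [1.8, -9.4, -0.9]
grip_width: 0.0004
grip_force: 4.4
t 21.13 gauge mm [245.8  -2.1  38.6] F [ 1.8 -9.4 -0.9] grip 0.000445653593996604
top green [210 240   4   7  27] [67.4 60.6]
top orange [209 228   3  11  23] [74.  31.1]
side green [208 183   5   3  14] [68.4 56.7]
side orange [215 180  11   4  25] [74.8 26.6]
```

```bash
python3 -m handwheel '[[0,0.01,0,0],[0,0.02,0,0],[0,0.03,0,0],[0,0.045,0,0],[0,0.06,0,0],[0,0.06,0,0],[0,0.06,0,0]]'
python3 m.py
```

```text
time: 21.82
position: [0.5533, 0.2148, 0.0459]
tool_rot: [1.0, -0.028, 0.0, -0.0]
ft_force: [0.6, 0.2, 0.8]
grip_width: 0.0005
grip_force: 0.0
t 21.82 gauge mm [229.3  -1.   37.9] F [0.6 0.2 0.8] grip 0.0005048373210602325
top green [210 240   4   7  27] [67.4 60.6]
top orange [210 229   3  10  22] [72.1 30.7]
side green [207 183   6   3  15] [68.3 57.3]
side orange [215 181  10   3  19] [73.1 27.1]
```

Held at 70, with the pointer 4.7 mm past the band's middle (the limit is 7). I'll withdraw upward, check, and hand in.

```bash
python3 -m handwheel '[[0,0.01,-0.1,0],[0,0.01,-0.2,0],[0,0.01,-0.3,0],[0,0.01,-0.4,0],[0,0.01,-0.5,0],[0,0.01,-0.5,0],[0,0.01,-0.5,0],[0,0.01,-0.5,0],[0,0.01,-0.5,0],[0,0.01,-0.5,0]]'
python3 m.py; ls -t pics|head -1
```

```text
time: 22.75
position: [0.552, 0.2117, 0.194]
tool_rot: [1.0, -0.028, -0.002, 0.0]
ft_force: [0.2, 0.3, -0.7]
grip_width: 0.0002
grip_force: 0.0
t 22.75 gauge mm [2.262e+02 2.000e-01 1.860e+02] F [ 0.2  0.3 -0.7] grip 0.00017132564622520708
top green [210 240   4   7  26] [67.4 60.3]
top orange [210 229   3  10  22] [72.1 30.7]
side green [207 183   6   3  14] [67.9 57.2]
side orange [215 181  11   2  18] [73.6 27.3]
m2285.png
```

View pics/m2285.png

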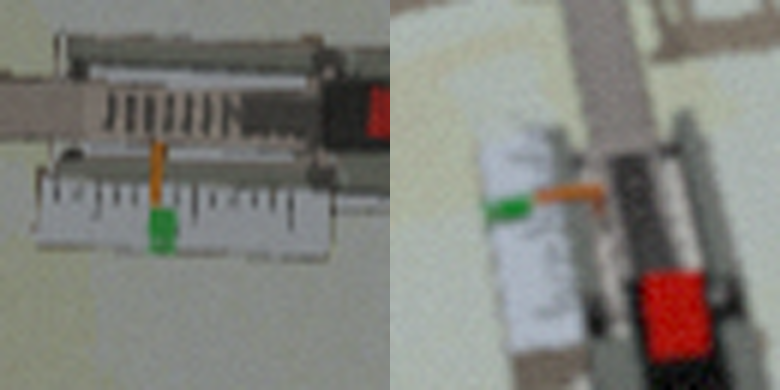

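The top half shows the orange pointer at x≈157, inside the green band's 150–176 span. The red lever is still forward and the paddle is up.

```bash
python3 -c "
from rig import job
print(job.hand_in())"
```

```text
the job is handed in; nothing more can be done
None
```

The job is handed in at about 23 s: the lever is forward, the plate was run home, and the catch holds it at the 70 mm tooth with the pointer about 4.7 mm past the band's middle (limit 7). A mistyped release first drew the plate out to 90 mm, so I pressed the paddle, ran it home and drew it again.

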